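# Bring the ringed spot under the probe needle and touch it down

### The job

Sweep the three loose metal offcuts off the specimen carrier with the scraper block, not with the fingers, and stand the scraper back upright on the table. Then slide the carrier flat along the table, without lifting it, until its engraved ring sits under the probe stand's needle, let go of it, and press the stand's cap down until the needle touches down inside the ring: press firmly enough that the needle's spring gives a little for half a second, but gently, then let the cap rise and leave the carrier there. Do not disturb the glass dish, the optic post or the screwdriver.

Things in the scene. Friction and masses are not known exactly. Their poses are not given: they have to be found in the camera images.
- stand: Probe stand bolted down: white head with a needle, held out on a steel column. Origin: on the table surface exactly below the needle, whose axis is vertical through the origin. The arm runs along its +x to the column (radius 14, 136 high) at x = +130; the foot (120 wide, 16 high) begins at x = +90.
- head (a point): Centre of the underside of the stand's white head, 75 above the table on the needle's axis; the head is a cylinder of radius 19 and 45 high; the arm from it to the column is 26 wide, 85 to 115 above the table.
- chuck_mouth (a point): Point 55 above the table on the needle's axis, near where the round-tipped needle, 4 thick, leaves its chuck under the head. Its stick-out differs from run to run and is not reported: at rest the tip is 20 to 32 above the table (10 to 22 above the carrier's top). After touching, the needle gives way upwards at 2.5 N per mm for up to 8 mm.
- cap_top (a point): Centre of the flat top of the black round cap (radius 20, 12 thick) on the stand's spindle, straight above the needle, 164 above the table at rest. Pressing it down lowers the spindle and needle together.
- quill (a joint): Downward travel of the stand's spindle in m: 0 at rest (up), at most 0.032. A return spring lifts it: about 1.5 N to start, 4.7 N at the full travel, before any load from the needle.
- carrier: Black anodised specimen carrier, plate 190 (x) by 70 (y) by 10 thick, about 0.4 kg, loose on the table. Origin: centre of its underside, z up. A bare metal upright tab for gripping, 40 long in x, 14 wide in y, 48 high above the table, stands at x = -75, y = 0. On the plate, a plain engraved square at x = -15 and, at x = +45, the engraved ring.
- mark (a point): Centre of the engraved ring (inner radius 4, outer 5.5, with a dot in the middle) on the carrier's top, 10 above the table, at x = +45, y = 0 of the carrier. Axes as the carrier's.
- tab (a point): Centre of the top of the carrier's tab, 48 above the table. Axes as the carrier's: the tab is 14 wide across y.
- scraper: Black plastic scraper block standing on the table. Foot 28 (x) by 80 (y) by 14 high, on top of it a grip 16 (x) by 36 (y) that reaches 56 above the foot's underside. Origin: centre of the underside, z up. About 0.12 kg. Its long faces look to +x and -x.
- offcut0: Loose steel offcut 12 x 10 x 6 high, at first lying on the carrier near the ring. Origin: its middle.
- offcut1: Loose steel offcut 10 x 10 x 7 high, at first lying on the carrier near the ring. Origin: its middle.
- offcut2: Loose steel offcut 14 x 8 x 6 high, at first lying on the carrier near the ring. Origin: its middle.
- dish: Glass dish, radius 45, 18 high; origin centre of underside. Leave alone.
- optic: Dark steel post base, radius 25, 50 high; origin centre of underside. Leave alone.
- driver: Screwdriver about 160 long lying on the table. Leave alone.
Not all that is in view belongs to the job. Of the things like the carrier, leave any that is purple; of the rest the smaller one is meant. Of the things like the scraper, leave any that is blue; of the rest the smaller one is meant.

How it is judged:
By the outcome, as a careful person would: the job done as asked, in the order asked, and still so for the second after the job is handed in, with the robot touching nothing.
It also fails if it takes over 72 s, if anything falls off the work surface, if the arm or the gripper's body presses on something with over 40 N, if the wrist force passes 120 N, or if a joint passes its speed limit or range.

### The arm

A 7-joint arm with a two-finger parallel gripper is mounted at the origin on the work surface. World frame = base frame: x ahead of the robot, y to its left, z up, the work surface at z = 0. Lengths are in m, angles in rad, forces in N, time in s.
With the tool pointing down it reaches from about 0.425 to 1.025 m from the base axis. Payload 9.4 kg.
Tool frame: the origin (TCP) lies at the very end of the fingers, on their centre line; the grasp point (between the pads) lies ctrl.grasp_offset behind it (ctrl.grasp_offset is the distance from the TCP to the grasp point, in m); z points along the fingers, y is the line along which they close (so a half turn about z gives the same grasp; the last joint's range is limited). The gripper opens to 85 mm and grips with 20 to 120 N. Pads are 22 mm wide; open, the fingers measure 114 mm over their backs; the gripper's body (76 mm by 85 mm) begins 54 mm behind the grasp point. The pads swing forward as they close: fully open they stand 13 mm farther back than shut.
Start: joints at [-1.204, 0.599, -0.003, 1.599, 0.002, 0.943, -0.08], TCP at [0.311, 0.655, 0.201] pointing down, gripper open.
Joint ranges: [-2.57, 2.57], [-0.35, 1.97], [-1.29, 1.29], [0.11, 2.56], [-1.05, 4.19], [0.11, 1.86], [-2.63, 2.63]. Speed limits (rad/s): [2.22, 2.22, 3.01, 3.01, 3.14, 3.14, 3.14].

### API

Orientations are given as a rotation vector (axis times angle).
In Python, from cell import ctrl gives the robot as it stands.
- The arm moves only by the shell command python3 -m pendant 'ROWS'. ROWS is JSON, a list of rows, each a list of 5 numbers: the shift along the tool's x, y, z in m, then the turn about the tool's z in degrees, then the finger opening in m, from 0 to 0.0854. In form: [[x, y, z, turn, jaw], ...]. A call has 1 to 5 rows; each row is the pose to reach, as a shift and turn from the pose commanded when the call began, along the tool's axes at that moment; what a row does not reach only later rows make up. A row lasts 1/8 s, in which the tool goes at most 62.5 mm and 10.7 degrees, less where a joint would pass 70% of its speed; a pose out of reach is approached as far as the arm can. A call with a gripper value outside its range is refused whole. The fingers move at their own pace and stop on an object; the grip force is fixed at half the most. Time passes only in rows, so rows that repeat a pose let the fingers close. It gives the time, the measured TCP pose, the force, the opening and the grip force at its end, in the units of the state.
- ctrl.sense(): the state, without advancing time (a new reading comes with each control period).
- ctrl.grab_frame(name): name is "scene" or "top"; returns (picture, depth): 420x560x3 uint8, blue, green, red; 420x560 float32, m along the optical axis (not along the pixel's ray), 0 where there is no reading.
- ctrl.camera_params(name): a dict with "fx", "fy", "cx", "cy" (pixels), "world_to_cam" (4x4, takes a point from world to camera coordinates). Camera axes: x right, y down, z forward; pixel columns grow to the right and rows downward; lengths in m; the calibration is good to about 2 mm. A picture is of the moment at which its call begins. camera_params takes no time and is no camera call.
- ctrl.job_done(): hands the job in; it is judged then, once.
Trained networks look in the newest picture that a camera, given by its name, has taken for a name from the list of things; names that differ only in an ending like _2 or _b are one class to them, and where a whole thing is asked for, a point or a joint stands for the part that bears it (a point fixed in the world has none). Each returns a list of dicts, best first, with "confidence" (0 to 1); they miss things now and then, are a little off and sometimes report something else, mostly with a low value. They report only what shows in the picture. A call takes as long as a camera call. They do not tell look-alikes from the thing itself.
- ctrl.trace(camera, thing): "mask" (420x560 bool, what is visible of it) and "uv" ([column, row] in pixels, amid what is visible of it).
- ctrl.pinpoint(camera, thing): "uv" ([column, row] in pixels: a listed point, or the origin of a listed thing).
The state is a dict: "time_s": time; "joint_positions": joint angles; "joint_vel": joint speeds; "effort": joint torques, N m; "ee_pos": TCP position; "orientation": TCP orientation; "contact_force": force on the tool from outside, world axes, zero at the start; "moment": the same for the moment, N m; "width": opening from 0.0 (shut) to 1.0 (fully open); "finger_force": force on a finger pad.
Only numpy, scipy, OpenCV 4.12 (cv2) and the standard library are available. Lean on these libraries where they do the work, as an engineer would, in place of code of your own. Each camera call takes 0.05 s, during which the arm holds its last target. There are 200 camera calls.

## Working session

There is one attempt and no reset: what is moved stays moved. The work goes in short steps, Python scripts to look and compute and a shell command to move; the robot and the scene stay as the last step left them, time stands still between calls to the robot, and variables do not carry over. Pictures are saved under pics/ and viewed, at most 10 in all, crops included, and the job is handed in when it is done.

```bash
mkdir -p pics; ls; cat > h.py <<'E'
import numpy as np, cv2
from cell import ctrl
from scipy.spatial.transform import Rotation as R
def cam(n): 
    p=ctrl.camera_params(n); return p
def ray_z(n,uv,z):
    p=cam(n); T=np.linalg.inv(np.array(p["world_to_cam"]))
    d=T[:3,:3]@np.array([(uv[0]-p["cx"])/p["fx"],(uv[1]-p["cy"])/p["fy"],1]); o=T[:3,3]
    return o+d*(z-o[2])/d[2]
def cloud(n,depth):
    p=cam(n); T=np.linalg.inv(np.array(p["world_to_cam"]))
    v,u=np.mgrid[:depth.shape[0],:depth.shape[1]]
    P=np.stack([(u-p["cx"])/p["fx"]*depth,(v-p["cy"])/p["fy"]*depth,depth],-1)
    return P@T[:3,:3].T+T[:3,3]
def proj(n,P):
    p=cam(n);W=np.array(p["world_to_cam"]);c=W[:3,:3]@np.asarray(P)+W[:3,3]
    return np.array([p["fx"]*c[0]/c[2]+p["cx"],p["fy"]*c[1]/c[2]+p["cy"]])
def st():
    s=ctrl.sense(); print("t",round(s["time_s"],2),"p",np.round(s["ee_pos"],4),"F",np.round(s["contact_force"],1),"w",round(s["width"],3),"ff",np.round(s["finger_force"],1)); M=R.from_rotvec(s["orientation"]).as_matrix(); print("x",np.round(M[:,0],3),"y",np.round(M[:,1],3),"z",np.round(M[:,2],3),"j7",np.round(s["joint_positions"][6],2)); return s,M
E
python3 - <<'E'
from h import *
st(); print(ctrl.grasp_offset)
for n in("scene","top"):
    im,d=ctrl.grab_frame(n); cv2.imwrite(f"pics/{n}0.png",im); np.save(f"pics/{n}0.npy",d)
    T=np.linalg.inv(np.array(cam(n)["world_to_cam"]));print(n,T[:3,3].round(2),T[:3,2].round(2),cam(n)["fx"])
    for t in["carrier","mark","tab","scraper","offcut0","offcut1","offcut2","stand","cap_top","chuck_mouth","dish","optic","driver"]:
        zs=dict(mark=.01,tab=.048,cap_top=.164,chuck_mouth=.055,offcut0=.013,offcut1=.013,offcut2=.013).get(t,0)
        for r in ctrl.pinpoint(n,t): print(n,t,round(r["confidence"],2),np.round(r["uv"],1),ray_z(n,r["uv"],zs).round(4)[:2])
E
```

```text
pics
t 0.0 p [0.3111 0.6543 0.2004] F [0.5 0.4 0.3] w 0.998 ff 0.0
x [-0.903  0.429 -0.   ] y [ 0.429  0.903 -0.002] z [-0.001 -0.001 -1.   ] j7 -0.08
0.0187
scene [ 1.12 -0.37  1.13] [-0.5   0.32 -0.8 ] 461.70166673092444
scene carrier 0.82 [343.9 220.1] [0.5625 0.2019]
scene carrier 0.78 [304.1 165. ] [0.318  0.2301]
scene carrier 0.68 [232.1 210.4] [ 0.345  -0.0555]
scene mark 0.88 [354.  227.7] [0.6051 0.2044]
scene mark 0.84 [232.4 224.7] [ 0.3975 -0.0835]
scene tab 0.87 [234.7 172.1] [0.2555 0.0108]
scene tab 0.76 [304.9 176.4] [0.3915 0.1797]
scene tab 0.72 [331.5 191.1] [0.4828 0.2121]
scene scraper 0.92 [228.3 328.9] [ 0.664  -0.2502]
scene scraper 0.84 [234.4 284.5] [ 0.5642 -0.1744]
scene scraper 0.61 [193.  273.6] [ 0.4716 -0.2526]
scene stand 0.6 [321.2 271.8] [0.6641 0.0433]
scene cap_top 0.77 [325.  239.6] [0.6639 0.0438]
scene cap_top 0.21 [322.4 263.3] [ 0.7139 -0.0012]
scene chuck_mouth 0.94 [321.4 261.3] [0.6614 0.0422]
scene dish 0.66 [406.2 208.8] [0.6348 0.3825]
scene optic 0.54 [170.8 328.2] [ 0.5804 -0.3716]
scene driver 0.68 [361.6 175.6] [0.4579 0.3554]
top 
[... 372 characters left out ...]
]
top tab 0.68 [196.6 260.6] [0.3877 0.1824]
top tab 0.58 [272.1 306.5] [0.2747 0.0036]
top scraper 0.92 [336.2 186.9] [ 0.5665 -0.1696]
top scraper 0.73 [361.6 149.8] [ 0.6628 -0.2401]
top scraper 0.64 [367.  224.5] [ 0.4674 -0.2444]
top offcut0 0.39 [184.2 169.7] [0.6181 0.2191]
top offcut1 0.39 [184.2 169.7] [0.6181 0.2191]
top offcut2 0.39 [184.2 169.7] [0.6181 0.2191]
top stand 0.69 [252.2 156.4] [0.6519 0.0455]
top stand 0.23 [182.4 170.4] [0.6192 0.2265]
top cap_top 0.72 [248.9 131.2] [0.6687 0.0453]
top chuck_mouth 0.72 [250.2 147.3] [0.6615 0.0479]
top dish 0.59 [117.9 164.7] [0.6381 0.3927]
top optic 0.72 [412.8 178. ] [ 0.5851 -0.3695]
top driver 0.89 [123.8 237.1] [0.4508 0.3749]
```

```bash
python3 - <<'E'
import cv2
a=cv2.imread("pics/top0.png")[80:340,70:450]; cv2.imwrite("pics/topc.png",cv2.resize(a,None,fx=2,fy=2,interpolation=3))
a=cv2.imread("pics/scene0.png")[130:370,140:440]; cv2.imwrite("pics/scenec.png",cv2.resize(a,None,fx=2.5,fy=2.5,interpolation=3))
E
```

```text
(no output)
```

View pics/topc.png

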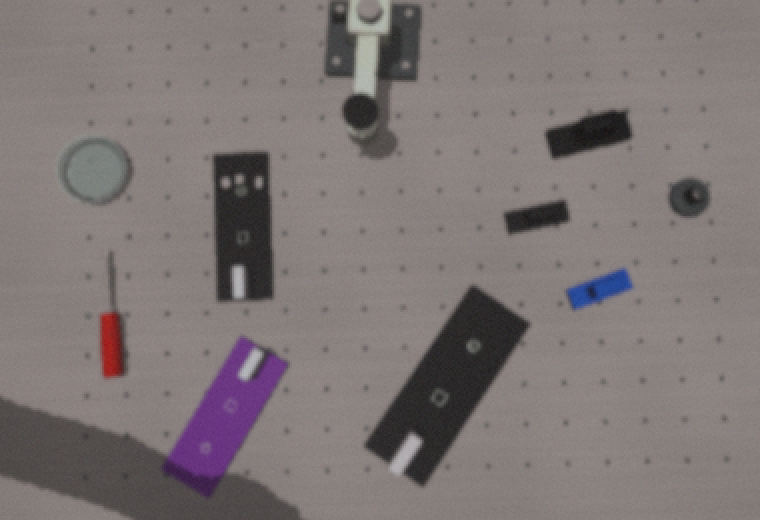

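View pics/scenec.png

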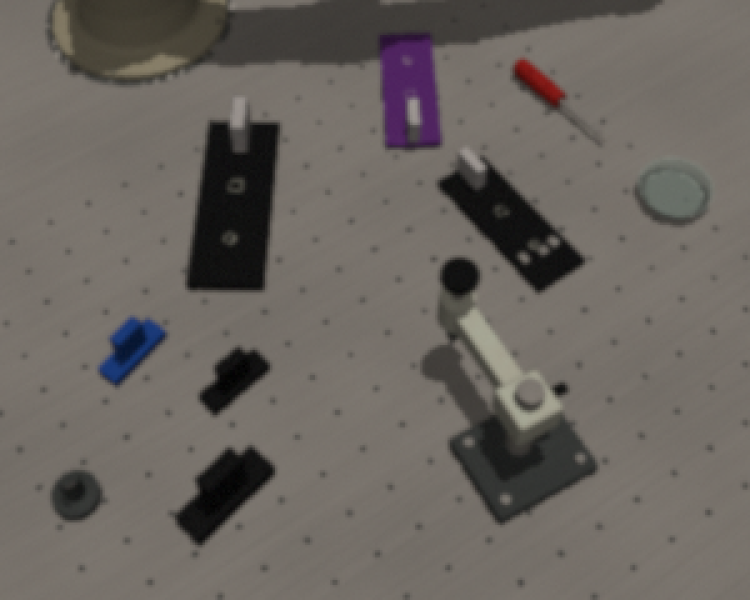

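```bash
cat > m.py <<'E'
from h import *
def rect(n,t,want,zp,im=None,grow=0):
    for r in ctrl.trace(n,t):
        m=r["mask"]; vs=np.argwhere(m)[:,::-1]
        P=np.array([ray_z(n,uv,zp)[:2] for uv in vs])
        if np.linalg.norm(P.mean(0)-want)<.06:
            print(n,t,round(r["confidence"],2),"mask",[np.round(x,4) for x in cv2.minAreaRect((P*1000).astype(np.float32))]); return m
E
python3 - <<'E'
from m import *
for n in("top","scene"):
    im,d=ctrl.grab_frame(n); C=cloud(n,d)
    for t,w,zp in(("carrier",(.56,.2),.01),("scraper",(.566,-.17),.014)):
        m=rect(n,t,w,zp)
        if m is None: continue
        Q=C[m&(d>0)]; print(" z pct",np.percentile(Q[:,2],[5,25,50,75,95]).round(4))
        for lo,hi in((.004,.02),(.03,.07)):
            q=Q[(Q[:,2]>lo)&(Q[:,2]<hi)]
            if len(q)>5: print("  z",lo,hi,len(q),q.mean(0).round(4),[np.round(x,1) for x in cv2.minAreaRect((q[:,:2]*1000).astype(np.float32))])
    for t in("offcut0","offcut1","offcut2","head"):
        for r in ctrl.pinpoint(n,t): print(n,t,round(r["confidence"],2),ray_z(n,r["uv"],.075 if t=="head" else .013).round(4)[:2])
    a=im[130:220,160:230] if n=="top" else im[190:260,300:400]
    g=a.min(axis=2); g=(g>110).astype(np.uint8)
    N,l,s,c=cv2.connectedComponentsWithStats(g)
    o=(160,130) if n=="top" else (300,190)
    for i in range(1,N):
        if 4<s[i,4]<60: print(n,"blob",c[i]+o,s[i,4],ray_z(n,c[i]+o,.015).round(4)[:2])
E
```

```text
Traceback (most recent call last):
  File "m.py", line 5, in rect
    P=np.array([ray_z(n,uv,zp)[:2] for uv in vs])
                ~~~~~^^^^^^^^^
  File "h.py", line 7, in ray_z
    p=cam(n); T=np.linalg.inv(np.array(p["world_to_cam"]))
  File "h.py", line 5, in cam
    p=ctrl.camera_params(n); return p
ValueError: time passes only in moves, steps and waits
```

```bash
sed -i 's/^def cam(n):.*/import functools\n@functools.lru_cache(None)\ndef cam(n):/' h.py
python3 - <<'E'
from m import *
for n in("top","scene"):
    im,d=ctrl.grab_frame(n); C=cloud(n,d)
    for t,w,zp in(("carrier",(.56,.2),.01),("scraper",(.566,-.17),.014)):
        m=rect(n,t,w,zp)
        if m is None: continue
        Q=C[m&(d>0)]; print(" z pct",np.percentile(Q[:,2],[5,25,50,75,95]).round(4))
        for lo,hi in((.004,.02),(.03,.07)):
            q=Q[(Q[:,2]>lo)&(Q[:,2]<hi)]
            if len(q)>5: print("  z",lo,hi,len(q),q.mean(0).round(4),[np.round(x,1) for x in cv2.minAreaRect((q[:,:2]*1000).astype(np.float32))])
    for t in("offcut0","offcut1","offcut2","head"):
        for r in ctrl.pinpoint(n,t): print(n,t,round(r["confidence"],2),ray_z(n,r["uv"],.075 if t=="head" else .013).round(4)[:2])
    a=im[130:220,160:230] if n=="top" else im[190:260,300:400]
    g=a.min(axis=2); g=(g>110).astype(np.uint8)
    N,l,s,c=cv2.connectedComponentsWithStats(g)
    o=(160,130) if n=="top" else (300,190)
    for i in range(1,N):
        if 4<s[i,4]<60: print(n,"blob",c[i]+o,s[i,4],ray_z(n,c[i]+o,.015).round(4)[:2])
E
```

```text
top carrier 0.81 mask [array([558.1904, 203.0454]), array([191.014 ,  71.8527]), np.float64(2.4108)]
 z pct [0.0066 0.009  0.0103 0.0117 0.0423]
  z 0.004 0.02 1864 [0.5622 0.2021 0.0102] [array([559.1, 203.3]), array([190.5,  70.7]), np.float64(1.7)]
  z 0.03 0.07 119 [0.4836 0.2001 0.0463] [array([483.5, 201.3]), array([39.6, 15.1]), np.float64(1.9)]
top scraper 0.82 mask [array([ 560.0591, -170.388 ]), array([28.2661, 79.0287]), np.float64(10.813)]
 z pct [0.011  0.0138 0.0158 0.0539 0.0575]
  z 0.004 0.02 193 [ 0.5572 -0.1656  0.014 ] [array([ 560.1, -171.3]), array([27.4, 78. ]), np.float64(10.1)]
  z 0.03 0.07 118 [ 0.5597 -0.1709  0.0532] [array([ 560.8, -172.8]), array([16.2, 36.4]), np.float64(9.3)]
top offcut0 0.57 [0.6194 0.2189]
top offcut1 0.57 [0.6194 0.2189]
top offcut2 0.57 [0.6194 0.2189]
top head 0.68 [0.6599 0.0472]
top blob [182.25       170.66666667] 12 [0.6153 0.2236]
top blob [189.11111111 169.33333333] 9 [0.6184 0.2062]
top blob [199.09090909 170.63636364] 11 [0.6144 0.1809]
top blob [188.5  216.15] 40 [0.4987 0.2081]
scene carrier 0.72 mask [array([550.9209, 
[... 173 characters left out ...]
rray([192. ,  73.8]), np.float64(0.7)]
  z 0.03 0.07 81 [0.4884 0.1958 0.0443] [array([487.5, 197.3]), array([15.2, 40.4]), np.float64(89.8)]
scene scraper 0.82 mask [array([ 557.0757, -177.6597]), array([47.49  , 83.1039]), np.float64(11.1936)]
 z pct [0.0026 0.0123 0.0155 0.0429 0.0565]
  z 0.004 0.02 230 [ 0.5662 -0.178   0.0132] [array([ 560.7, -176.5]), array([37.9, 80.3]), np.float64(16.5)]
  z 0.03 0.07 137 [ 0.5646 -0.177   0.0493] [array([ 561.7, -176.2]), array([18. , 35.6]), np.float64(11.7)]
scene head 0.97 [0.6636 0.0378]
scene blob [328.51111111 193.22222222] 45 [0.4647 0.2174]
scene blob [397.76923077 195.69230769] 13 [0.5902 0.3852]
scene blob [330.6 247.6] 10 [0.6232 0.1052]
```

```bash
cat > to.py <<'E'
import sys
from h import *
# usage: to.py x y z yawOfToolY(deg): prints shift in tool axes, turn
s,M=st(); a=list(map(float,sys.argv[1:]))
d=M.T@(np.array(a[:3])-s["ee_pos"]); y=np.degrees(np.arctan2(M[1,1],M[0,1]))
t=-(a[3]-y); t=(t+90)%180-90
print("shift",d.round(4),"turn",round(t,1),"yaw",round(y,1))
E
python3 -m pendant '[[-0.194,-0.213,0,0,0.085],[-0.194,-0.213,0,0,0.085],[-0.194,-0.213,0,0,0.085],[-0.194,-0.213,0,0,0.085],[-0.194,-0.213,0,0,0.085]]' && python3 -m pendant '[[-0.194,-0.213,0,0,0.085],[-0.194,-0.213,0,0,0.085],[-0.194,-0.213,0,0,0.085],[-0.194,-0.213,0,0,0.085],[-0.194,-0.213,0,0,0.085]]' && python3 -m pendant '[[-0.194,-0.213,0,54.6,0.085],[-0.194,-0.213,0,54.6,0.085],[-0.194,-0.213,0,54.6,0.085],[-0.194,-0.213,0,54.6,0.085],[-0.194,-0.213,0,54.6,0.085]]'; python3 to.py 0.561 -0.174 0.12 10
```

```text
time_s: 2.82
ee_pos: [0.396, 0.3758, 0.2016]
orientation: [0.695, 3.063, -0.001]
contact_force: [-0.2, 0.7, 0.0]
width: 0.993
finger_force: 0.0
time_s: 3.45
ee_pos: [0.4795, 0.1003, 0.2017]
orientation: [0.696, 3.063, -0.0]
contact_force: [0.4, 0.9, -0.4]
width: 0.992
finger_force: 0.0
time_s: 4.08
ee_pos: [0.563, -0.1758, 0.2017]
orientation: [2.011, 2.412, -0.0]
contact_force: [0.3, 1.3, -0.3]
width: 0.996
finger_force: 0.0
t 4.08 p [ 0.563  -0.1758  0.2017] F [ 0.3  1.3 -0.3] w 0.996 ff 0.0
x [-0.18   0.984 -0.001] y [0.984 0.18  0.001] z [ 0.001 -0.001 -1.   ] j7 0.59
shift [ 0.0022 -0.0017  0.0817] turn 0.4 yaw 10.4
```

```bash
python3 - <<'E'
from h import *
im,d=ctrl.grab_frame("scene"); cv2.imwrite("pics/grip1.png",cv2.resize(im[200:370,140:340],None,fx=3.5,fy=3.5,interpolation=3))
E
```

```text
(no output)
```

View pics/grip1.png

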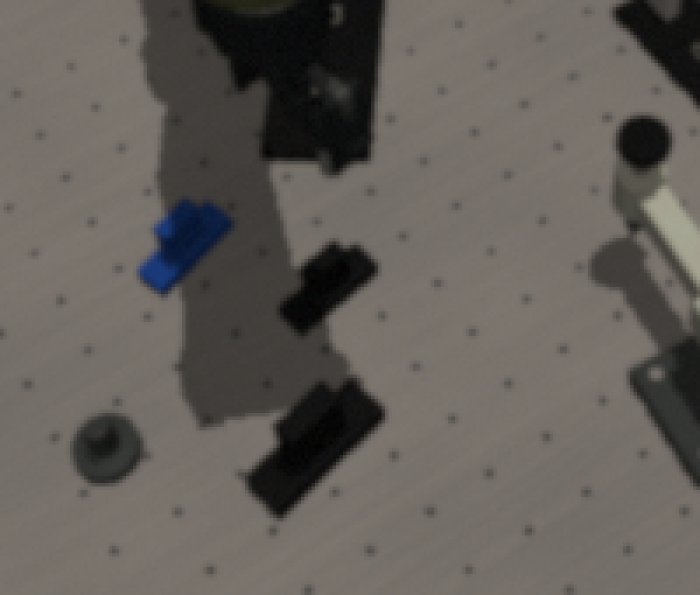

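Candidates for the scraper in this scene crop are blue at full-picture pixel (193,270), small black at (234,282) and large black at (230,327). I choose the small black one. For the carrier in the top view, the options are purple at (183,286), large black at (293,270) and small black at (194,193). I choose the small black one, which has the offcuts on it.

```bash
python3 -m pendant '[[0.002,-0.002,0.06,0.4,0.085],[0.002,-0.002,0.12,0.4,0.085],[0.002,-0.002,0.16,0.4,0.085],[0.002,-0.002,0.178,0.4,0.085],[0.002,-0.002,0.178,0.4,0.085]]' && python3 -m pendant '[[0,0,0,0,0.01],[0,0,0,0,0.0],[0,0,0,0,0.0],[0,0,0,0,0.0],[0,0,0,0,0.0]]' && python3 to.py 0.561 -0.174 0.1 10
```

```text
time_s: 4.75
ee_pos: [0.56, -0.1705, 0.0229]
orientation: [-2.009, -2.414, 0.001]
contact_force: [0.5, 0.7, -0.5]
width: 0.996
finger_force: 0.0
time_s: 5.38
ee_pos: [0.5607, -0.1706, 0.0241]
orientation: [2.009, 2.414, 0.001]
contact_force: [-1.4, 1.3, 8.0]
width: 0.152
finger_force: 58.6
t 5.38 p [ 0.5607 -0.1706  0.0241] F [-1.4  1.3  8. ] w 0.152 ff 58.6
x [-0.182  0.983 -0.   ] y [0.983 0.182 0.001] z [ 0.001  0.    -1.   ] j7 0.69
shift [-0.0034 -0.0002 -0.0759] turn 0.5 yaw 10.5
```

```bash
python3 -m pendant '[[0,0,-0.02,0,0.0],[0,0,-0.06,0,0.0],[0,0,-0.106,0,0.0],[0.03,0.005,-0.106,0,0.0],[0.09,0.02,-0.106,0,0.0]]' && python3 -m pendant '[[0.05,0.012,0,0,0.0],[0.11,0.026,0,0,0.0],[0.17,0.04,0,3,0.0],[0.23,0.055,0,7,0.0],[0.276,0.066,0,8.7,0.0]]' && python3 -m pendant '[[0,0,0,0,0.0],[0,0,0,0,0.0]]' && python3 to.py 0.579 0.205 0.035 1.8
python3 - <<'E'
from h import *
im,d=ctrl.grab_frame("scene"); cv2.imwrite("pics/hold.png",cv2.resize(im[80:280,240:440],None,fx=3,fy=3,interpolation=3))
E
```

```text
time_s: 6.0
ee_pos: [0.5638, -0.0803, 0.1304]
orientation: [2.014, 2.408, 0.001]
contact_force: [0.9, 0.9, -2.2]
width: 0.142
finger_force: 58.7
time_s: 6.62
ee_pos: [0.5779, 0.2082, 0.1292]
orientation: [-2.186, -2.256, -0.0]
contact_force: [0.7, -0.4, -2.2]
width: 0.144
finger_force: 58.7
time_s: 6.88
ee_pos: [0.578, 0.2044, 0.1291]
orientation: [2.186, 2.256, -0.001]
contact_force: [0.2, -1.1, -1.1]
width: 0.144
finger_force: 58.7
t 6.88 p [0.578  0.2044 0.1291] F [ 0.2 -1.1 -1.1] w 0.144 ff 58.7
x [-0.031  1.    -0.001] y [ 1.     0.031 -0.   ] z [-0.    -0.001 -1.   ] j7 -0.06
shift [0.0007 0.001  0.0941] turn -0.0 yaw 1.8
```

View pics/hold.png

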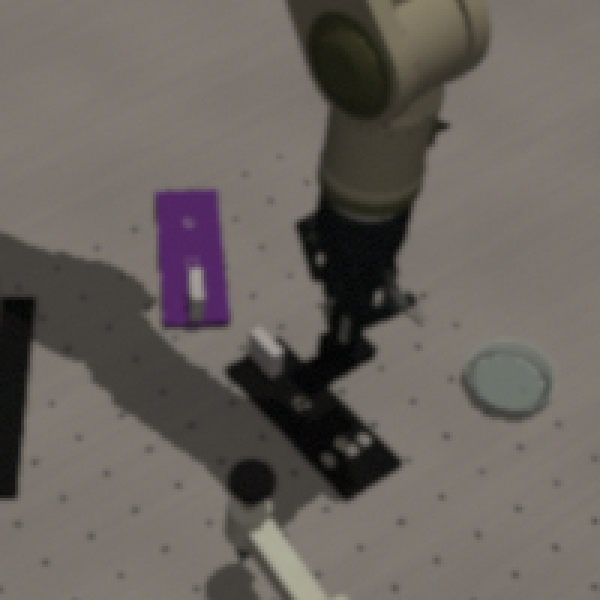

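```bash
python3 -m pendant '[[0.0,0.001,0.05,0,0.0],[0.0,0.001,0.08,0,0.0],[0.0,0.001,0.09,0,0.0],[0,0.001,0.093,0,0.0],[0,0.001,0.093,0,0.0]]'; python3 - <<'E'
from h import *
st()
for uv in((349.3,232.7),(355,227.7),(361.7,226.7)): print(ray_z("scene",uv,.016).round(4))
im,d=ctrl.grab_frame("scene"); C=cloud("scene",d)
for r in ctrl.trace("scene","scraper"):
    Q=C[r["mask"]&(d>0)]
    if abs(Q[:,1].mean()-.2)<.08: print(r["confidence"],len(Q),np.percentile(Q[:,2],[2,5,10,25,50,75,95]).round(4), Q.min(0),Q.max(0))
E
```

```text
time_s: 7.55
ee_pos: [0.5801, 0.2046, 0.0373]
orientation: [2.187, 2.254, 0.002]
contact_force: [1.2, -0.0, -2.3]
width: 0.149
finger_force: 58.8
t 7.55 p [0.5801 0.2046 0.0373] F [ 1.2 -0.  -2.3] w 0.149 ff 58.8
x [-0.03  1.    0.  ] y [1.    0.03  0.001] z [ 0.001  0.    -1.   ] j7 -0.0
[0.6138 0.1793 0.016 ]
[0.6095 0.2037 0.016 ]
[0.6176 0.2219 0.016 ]
0.68 289 [0.0132 0.0173 0.0207 0.0251 0.0282 0.0455 0.0702] [0.5671972  0.15844487 0.01032494] [0.59903371 0.23898164 0.07797075]
```

```bash
python3 -m pendant '[[0,0,0.001,0,0.0],[0,0,0.0015,0,0.0]]'; python3 -m pendant '[[0,0,0.0005,0,0.0],[0,0,0.001,0,0.0]]'
```

```text
time_s: 7.9
ee_pos: [0.5795, 0.2051, 0.0351]
orientation: [2.187, 2.255, 0.001]
contact_force: [0.6, 0.4, -1.1]
width: 0.15
finger_force: 58.8
time_s: 8.15
ee_pos: [0.5795, 0.2051, 0.0341]
orientation: [-2.187, -2.255, -0.001]
contact_force: [-2.8, -0.4, 7.1]
width: 0.146
finger_force: 60.3
```

```bash
python3 -m pendant '[[0,0.005,-0.0009,0,0.0],[0,0.015,-0.0009,0,0.0],[0,0.025,-0.0009,0,0.0],[0,0.035,-0.0009,0,0.0],[0,0.045,-0.0009,0,0.0]]' && python3 -m pendant '[[0,0.01,0,0,0.0],[0,0.02,0,0,0.0],[0,0.03,0,0,0.0],[0,0.04,0,0,0.0],[0,0.045,0,0,0.0]]'; python3 - <<'E'
from h import *
im,d=ctrl.grab_frame("scene"); cv2.imwrite("pics/swept.png",cv2.resize(im[150:300,280:440],None,fx=4,fy=4,interpolation=3))
E
```

```text
time_s: 8.78
ee_pos: [0.6251, 0.2062, 0.0345]
orientation: [2.187, 2.255, -0.0]
contact_force: [0.6, 0.1, -1.4]
width: 0.146
finger_force: 58.7
time_s: 9.4
ee_pos: [0.67, 0.2077, 0.0346]
orientation: [2.187, 2.255, 0.0]
contact_force: [-0.4, -0.7, -1.2]
width: 0.147
finger_force: 58.7
```

View pics/swept.png

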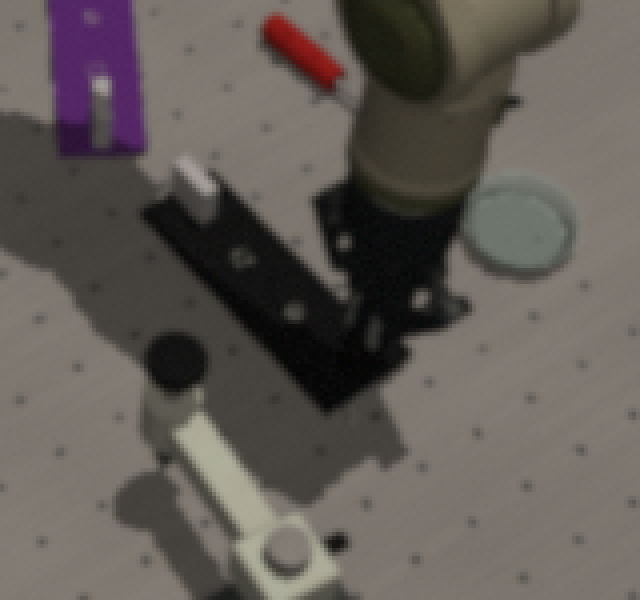

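```bash
python3 -m pendant '[[0,0,-0.05,0,0.0],[0,0,-0.1,0,0.0],[0,-0.06,-0.1,0,0.0],[0,-0.11,-0.1,0,0.0],[-0.06,-0.11,-0.1,0,0.0]]' && python3 -m pendant '[[-0.06,-0.005,0,0,0.0],[-0.12,-0.01,0,0,0.0],[-0.18,-0.01,0,0,0.0],[-0.24,-0.01,0,0,0.0],[-0.3,-0.01,0,0,0.0]]' && python3 -m pendant '[[-0.018,0,0,0,0.0],[-0.018,0,0,0,0.0]]'; python3 to.py 0.56 -0.17 0.0255 1.8; python3 - <<'E'
from h import *
im,d=ctrl.grab_frame("scene"); cv2.imwrite("pics/s2.png",cv2.resize(im[150:300,280:440],None,fx=4,fy=4,interpolation=3))
for n in ("scene","top"):
  if n=="top": ctrl.grab_frame(n)
  for t,z in(("offcut0",.003),("mark",.01),("tab",.048),("cap_top",.164),("chuck_mouth",.055),("head",.075)):
    for r in ctrl.pinpoint(n,t): print(n,t,round(r["confidence"],2),np.round(r["uv"],1),ray_z(n,r["uv"],z)[:2].round(4))
E
```

```text
time_s: 10.07
ee_pos: [0.5567, 0.1504, 0.1343]
orientation: [-2.171, -2.265, 0.001]
contact_force: [2.5, -1.8, -1.9]
width: 0.143
finger_force: 58.9
time_s: 10.7
ee_pos: [0.5602, -0.1575, 0.1347]
orientation: [-2.187, -2.256, -0.0]
contact_force: [1.6, 0.5, -1.3]
width: 0.144
finger_force: 58.9
time_s: 10.95
ee_pos: [0.5606, -0.1749, 0.1346]
orientation: [-2.19, -2.252, 0.0]
contact_force: [-0.6, 0.4, -1.3]
width: 0.143
finger_force: 58.9
t 10.95 p [ 0.5606 -0.1749  0.1346] F [-0.6  0.4 -1.3] w 0.143 ff 58.9
x [-0.028  1.    -0.   ] y [ 1.     0.028 -0.   ] z [-0. -0. -1.] j7 0.53
shift [ 0.0049 -0.0004  0.1091] turn -0.2 yaw 1.6
scene mark 0.8 [353.3 226.1] [0.5996 0.2063]
scene mark 0.76 [231.1 224.3] [ 0.3941 -0.086 ]
scene mark 0.69 [344.4 216.7] [0.5586 0.2056]
scene mark 0.55 [297.4 153.9] [0.273  0.2347]
scene tab 0.79 [234.6 173.7] [0.2609 0.0073]
scene tab 0.66 [330.  189.6] [0.4757 0.2118]
scene tab 0.65 [303.6 174.2] [0.3821 0.1815]
scene cap_top 0.57 [325.8 239.1] [0.6639 0.0463]
scene chuck_mouth 0.64 [322.1 262.9] [0.6663 0.0408]
scene head 0.8 [322.6 256.2] [0.6594 0.0462]
top offcut0 0.57 [199.1 143.1] [0.6896 0.1825]
top offcut0 0.54 [343.7 180.6] [ 0.582  -0.1892]
top offcut0 0.39 [182.7 148.5] [0.6762 0.225 ]
top mark 0.75 [187.8 170.2] [0.6173 0.2106]
top mark 0.71 [305.6 251.9] [ 0.4018 -0.084 ]
top mark 0.64 [174.8 301.5] [0.2882 0.2435]
top tab 0.97 [189.5 220.8] [0.4841 0.1991]
top tab 0.56 [196.2 261.5] [0.3856 0.1834]
top cap_top 0.65 [251.9 133.3] [0.6638 0.0389]
top cap_top 0.16 [255.1 143.8] [0.64   0.0323]
top chuck_mouth 0.59 [249. 147.] [0.6623 0.0508]
top chuck_mouth 0.58 [126.1 236.2] [0.4503 0.3496]
top head 0.67 [253.  146.7] [0.6575 0.0402]
top head 0.55 [189.6 220.9] [0.4817 0.1935]
top head 0.44 [254.3 152.9] [0.6422 0.0374]
```

View pics/s2.png

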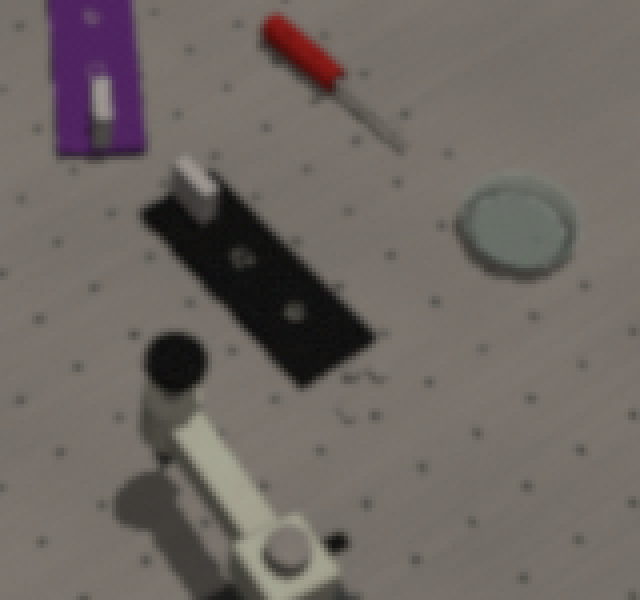

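```bash
python3 -m pendant '[[0.002,0,0.05,0,0.0],[0.004,0,0.09,0,0.0],[0.005,0,0.105,0,0.0],[0.005,0,0.109,0,0.0],[0.005,0,0.109,0,0.0]]'; python3 -m pendant '[[0,0,0.0007,0,0.0],[0,0,0.0014,0,0.0],[0,0,0.0014,0,0.0]]'
```

```text
time_s: 12.28
ee_pos: [0.5614, -0.1693, 0.0266]
orientation: [2.187, 2.254, 0.001]
contact_force: [0.7, -0.3, -1.2]
width: 0.146
finger_force: 59.0
time_s: 12.65
ee_pos: [0.5611, -0.1688, 0.0247]
orientation: [2.187, 2.255, 0.001]
contact_force: [-0.4, -0.2, -1.4]
width: 0.145
finger_force: 59.0
```

```bash
python3 -m pendant '[[0,0,0.0005,0,0.0],[0,0,0.0008,0,0.0]]'
```

```text
time_s: 12.9
ee_pos: [0.5611, -0.1688, 0.0241]
orientation: [2.187, 2.255, 0.001]
contact_force: [-1.9, 1.5, 8.9]
width: 0.144
finger_force: 61.0
```

```bash
python3 -m pendant '[[0,0,0,0,0.04],[0,0,0,0,0.06],[0,0,0,0,0.06],[0,0,-0.05,0,0.06],[0,0,-0.106,0,0.085]]' && python3 -m pendant '[[0.06,-0.01,0,-10,0.085],[0.12,-0.02,0,-20,0.085],[0.18,-0.033,0,-30,0.085],[0.24,-0.045,0,-40,0.085],[0.3,-0.055,0,-50,0.085]]' && python3 to.py 0.484 0.2 0.1 91.8; python3 - <<'E'
from m import *
for n in("top","scene"):
    im,d=ctrl.grab_frame(n); C=cloud(n,d); m=rect(n,"scraper",(.565,-.17),.014)
    if m is not None: print(np.percentile(C[m&(d>0)][:,2],[2,25,75,98]).round(3))
E
```

```text
time_s: 13.52
ee_pos: [0.5601, -0.1687, 0.1299]
orientation: [-2.186, -2.254, 0.002]
contact_force: [0.1, -0.9, -0.5]
width: 0.889
finger_force: 0.0
time_s: 14.15
ee_pos: [0.496, 0.1311, 0.1297]
orientation: [1.021, 2.971, 0.0]
contact_force: [0.9, 0.3, -0.4]
width: 0.992
finger_force: 0.0
t 14.15 p [0.496  0.1311 0.1297] F [ 0.9  0.3 -0.4] w 0.992 ff 0.0
x [-0.789  0.615 -0.   ] y [0.615 0.789 0.   ] z [ 0.  0. -1.] j7 0.66
shift [0.0518 0.0469 0.0297] turn -39.7 yaw 52.1
top scraper 0.53 mask [array([ 561.4183, -170.4704]), array([79.5311, 30.9055]), np.float64(88.6354)]
[0.    0.013 0.052 0.058]
scene scraper 0.81 mask [array([ 557.0923, -173.8825]), array([50.3192, 82.1627]), np.float64(1.7933)]
[0.    0.012 0.04  0.058]
```

```bash
python3 -m pendant '[[0.026,0.023,0,-10,0.085],[0.052,0.047,0,-20,0.085],[0.052,0.047,0,-30,0.085],[0.052,0.047,0,-39.7,0.085],[0.052,0.047,0,-39.7,0.085]]' && python3 -m pendant '[[0,0,0.03,0,0.085],[0,0,0.03,0,0.085]]'; python3 to.py 0.484 0.2 0.022 91.8; python3 - <<'E'
from h import *
for n in ("top","scene"):
  im,d=ctrl.grab_frame(n); C=cloud(n,d)
  for r in ctrl.trace(n,"carrier"):
    Q=C[r["mask"]&(d>0)]
    if np.linalg.norm(Q[:,:2].mean(0)-(.56,.2))<.05:
      q=Q[(Q[:,2]>.004)&(Q[:,2]<.02)]; print(n,len(q),[np.round(x,1) for x in cv2.minAreaRect((q[:,:2]*1000).astype(np.float32))])
  for r in ctrl.pinpoint(n,"tab"): print(n,ray_z(n,r["uv"],.048)[:2].round(4),round(r["confidence"],2))
  if n=="top":cv2.imwrite("pics/tab.png",cv2.resize(im[130:260,140:270],None,fx=4.5,fy=4.5,interpolation=3))
E
```

```text
time_s: 14.98
ee_pos: [0.4855, 0.1966, 0.1294]
orientation: [0.032, -3.141, 0.001]
contact_force: [-0.4, -0.1, 0.0]
width: 0.997
finger_force: 0.0
time_s: 15.22
ee_pos: [0.4842, 0.1968, 0.0982]
orientation: [0.032, -3.139, 0.003]
contact_force: [0.0, -0.7, 0.3]
width: 0.994
finger_force: 0.0
t 15.22 p [0.4842 0.1968 0.0982] F [ 0.  -0.7  0.3] w 0.994 ff 0.0
x [-1.    -0.02   0.003] y [-0.02   1.    -0.002] z [-0.003 -0.002 -1.   ] j7 1.03
shift [-0.0001  0.0033  0.0762] turn -0.6 yaw 91.2
top [0.3829 0.1899] 0.78
top [0.4838 0.1972] 0.73
top [ 0.2706 -0.0011] 0.72
scene 1233 [array([559.3, 200.4]), array([193.4,  74.6]), np.float64(1.6)]
scene [ 0.2769 -0.0006] 0.88
scene [0.3974 0.1834] 0.87
scene [ 0.6025 -0.3722] 0.68
scene [0.4789 0.2098] 0.64
```

View pics/tab.png

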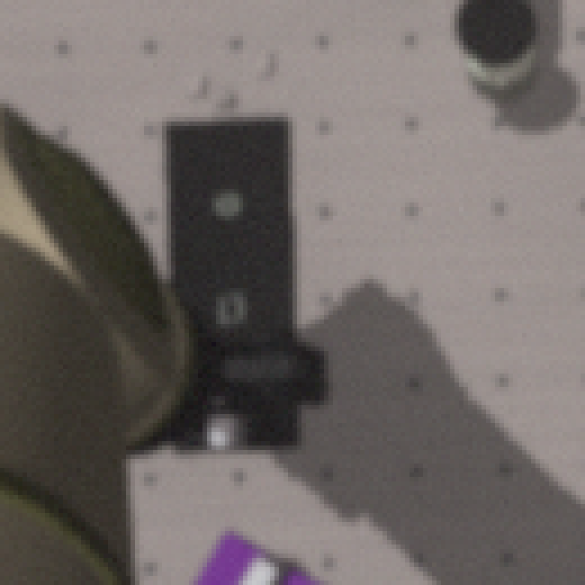

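```bash
python3 -m pendant '[[0,0.002,0.04,-0.6,0.085],[0,0.002,0.065,-0.6,0.085],[0,0.002,0.076,-0.6,0.085],[0,0.002,0.076,-0.6,0.05],[0,0.002,0.076,-0.6,0.025]]' && python3 -m pendant '[[0,0,0,0,0.0],[0,0,0,0,0.0],[0,0,0,0,0.0]]'; python3 to.py 0.484 0.2 0.022 91.8
```

```text
time_s: 16.15
ee_pos: [0.4854, 0.2006, 0.0244]
orientation: [-0.056, 3.14, 0.001]
contact_force: [0.2, -0.6, 0.6]
width: 0.603
finger_force: 0.0
time_s: 16.52
ee_pos: [0.485, 0.2005, 0.0238]
orientation: [-0.056, 3.141, 0.0]
contact_force: [-0.1, -0.1, -0.3]
width: -0.001
finger_force: 0.0
t 16.52 p [0.485  0.2005 0.0238] F [-0.1 -0.1 -0.3] w -0.001 ff 0.0
x [-0.999 -0.036 -0.   ] y [-0.036  0.999  0.   ] z [ 0.  0. -1.] j7 1.02
shift [ 0.001  -0.0005  0.0018] turn 0.3 yaw 92.1
```

```bash
python3 - <<'E'
from h import *
A=[]
for n,sl in (("top",np.s_[150:270,140:260]),("scene",np.s_[130:250,270:390])):
  im,d=ctrl.grab_frame(n); A.append(cv2.resize(im[sl],None,fx=3.3,fy=3.3,interpolation=3))
cv2.imwrite("pics/miss.png",np.hstack(A))
E
```

```text
(no output)
```

View pics/miss.png

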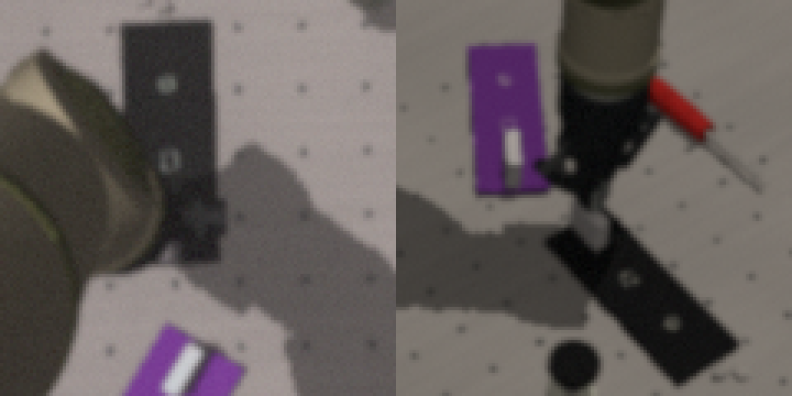

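```bash
python3 - <<'E'
from h import *
for n in ("top","scene"):
  im,d=ctrl.grab_frame(n); C=cloud(n,d)
  S=np.all(np.abs(C-np.array([.485,.2,.05]))<[.07,.08,.05],axis=2)&(d>0)
  for lo in np.arange(.015,.1,.012):
    q=C[S&(C[...,2]>lo)&(C[...,2]<=lo+.012)]
    if len(q)>3: print(n,"z",lo.round(3),len(q),"x",np.percentile(q[:,0],[3,50,97]).round(3),"y",np.percentile(q[:,1],[3,50,97]).round(3))
  g=S&(im.min(2)>100)&(C[...,2]>.012); print(n,"bright"); q=C[g]
  for lo in np.arange(.012,.1,.012):
    k=q[(q[:,2]>lo)&(q[:,2]<=lo+.012)]
    if len(k)>2: print("  z",lo.round(3),len(k),"x",np.percentile(k[:,0],[3,50,97]).round(3),"y",np.percentile(k[:,1],[3,50,97]).round(3))
s=ctrl.sense(); print(s)
E
```

```text
top z 0.015 6 x [0.466 0.472 0.478] y [0.194 0.194 0.194]
top z 0.027 7 x [0.465 0.47  0.477] y [0.194 0.194 0.195]
top z 0.039 21 x [0.464 0.469 0.478] y [0.194 0.196 0.204]
top bright
scene z 0.015 36 x [0.467 0.496 0.536] y [0.175 0.192 0.211]
scene z 0.027 31 x [0.468 0.492 0.505] y [0.189 0.192 0.2  ]
scene z 0.039 36 x [0.471 0.494 0.504] y [0.19  0.193 0.204]
scene z 0.051 14 x [0.468 0.493 0.504] y [0.187 0.192 0.207]
scene z 0.063 22 x [0.482 0.491 0.497] y [0.184 0.192 0.202]
scene z 0.075 22 x [0.489 0.494 0.497] y [0.185 0.193 0.207]
scene z 0.087 17 x [0.492 0.495 0.498] y [0.184 0.201 0.218]
scene bright
{'time_s': 16.725, 'joint_positions': array([-0.46942298,  0.64181484, -0.04463634,  2.18938614,  0.08726323,
        0.31191197,  1.01847052]), 'joint_vel': array([-1.53480256e-03,  5.67732653e-04,  3.15613776e-03, -3.20452427e-04,
       -8.62567466e-04, -1.42574814e-03,  5.35833541e-05]), 'effort': array([ 9.04404646e-03, -6.48582315e+01,  1.01242192e+00, -9.76345628e+00,
        4.66745099e-03,  2.06158060e-03,  1.70462791e-07]), 'ee_pos': array([0.48485594, 0.20046458, 0.02351093]), 'orientation': array([-5.64350981e-02,  3.14100929e+00,  5.64189249e-06]), 'contact_force': array([ 0.28478633,  0.54299229, -0.32560473]), 'moment': array([-0.01266252, -0.03876648, -0.03540238]), 'finger_force': 0.0, 'width': -0.0005024390378272222}
```

```bash
for i in 1; do python3 -m pendant '[[0,0,0,0,0.03],[0,0,0,0,0.03],[0,0,0,0,0.03]]'; python3 -m pendant '[[0,0,0,0,0.0],[0,0,0,0,0.0],[0,0,0,0,0.0],[0,0,0,0,0.0]]';done; python3 -m pendant '[[0,-0.005,0,0,0.0],[0,-0.005,0,0,0.0]]'; python3 - <<'E'
from h import *
st()
im,d=ctrl.grab_frame("scene"); C=cloud("scene",d)
S=np.all(np.abs(C-np.array([.485,.2,.035]))<[.05,.04,.012],axis=2)&(d>0); q=C[S]; print(np.percentile(q[:,0],[3,50,97]).round(4),np.percentile(q[:,1],[3,50,97]).round(4))
for r in ctrl.pinpoint("scene","mark"): print(ray_z("scene",r["uv"],.01)[:2].round(4))
E
```

```text
time_s: 17.1
ee_pos: [0.4848, 0.2004, 0.0234]
orientation: [0.056, -3.141, 0.0]
contact_force: [0.3, 0.5, -0.4]
width: 0.348
finger_force: 0.0
time_s: 17.6
ee_pos: [0.4848, 0.2005, 0.0235]
orientation: [-0.057, 3.141, -0.0]
contact_force: [-0.3, 0.1, -0.0]
width: -0.001
finger_force: 0.0
time_s: 17.85
ee_pos: [0.485, 0.1948, 0.0235]
orientation: [0.055, -3.141, 0.001]
contact_force: [0.8, -0.4, -1.0]
width: 0.002
finger_force: 0.0
t 17.85 p [0.485  0.1948 0.0235] F [ 0.8 -0.4 -1. ] w 0.002 ff 0.0
x [-0.999 -0.035  0.   ] y [-0.035  0.999 -0.   ] z [-0. -0. -1.] j7 1.02
[0.4712 0.4961 0.5051] [0.1896 0.1923 0.2028]
[0.6094 0.2002]
[0.2849 0.2363]
[ 0.3968 -0.0865]
```

```bash
python3 -m pendant '[[0,0,-0.05,0,0.0],[0,0,-0.1,0,0.0],[0,0,-0.1,0,0.0]]'; python3 - <<'E'
from h import *
s,M=st()
for n in("scene","top"):
  im,d=ctrl.grab_frame(n); C=cloud(n,d)
  S=np.all(np.abs(C-np.array([.485,.2,.13]))<[.08,.08,.075],axis=2)&(d>0)
  for lo in np.arange(.06,.2,.01):
    q=C[S&(C[...,2]>lo)&(C[...,2]<=lo+.01)]
    if len(q)>1: print(n,"z",lo.round(3),len(q),"x",np.percentile(q[:,0],[3,50,97]).round(3),"y",np.percentile(q[:,1],[3,50,97]).round(3))
E
```

```text
time_s: 18.32
ee_pos: [0.4869, 0.1963, 0.1268]
orientation: [-0.056, 3.135, 0.004]
contact_force: [-0.2, -0.6, -0.8]
width: 0.001
finger_force: 0.0
t 18.32 p [0.4869 0.1963 0.1268] F [-0.2 -0.6 -0.8] w 0.001 ff 0.0
x [-0.999 -0.036 -0.006] y [-0.036  0.999  0.003] z [ 0.006  0.003 -1.   ] j7 1.05
scene z 0.15 2 x [0.49  0.491 0.492] y [0.188 0.189 0.189]
scene z 0.16 21 x [0.483 0.494 0.498] y [0.181 0.189 0.206]
scene z 0.17 23 x [0.482 0.494 0.498] y [0.18  0.188 0.208]
scene z 0.18 17 x [0.488 0.496 0.5  ] y [0.182 0.189 0.204]
scene z 0.19 17 x [0.491 0.496 0.499] y [0.181 0.193 0.204]
scene z 0.2 19 x [0.485 0.497 0.5  ] y [0.173 0.191 0.224]
top z 0.15 2 x [0.477 0.478 0.479] y [0.189 0.19  0.19 ]
top z 0.2 3 x [0.475 0.475 0.479] y [0.165 0.167 0.177]
```

The depth cloud puts the shut fingertips about 30 mm higher than the TCP reading, so the fingers closed above the tab. I'll go that much lower, watching the force as they go down.

```bash
python3 -m pendant '[[0.002,0.003,0,0,0.085],[0.002,0.003,0,0,0.085],[0.002,0.003,0.05,0,0.085],[0.002,0.003,0.09,0,0.085],[0.002,0.003,0.1,0,0.085]]'; python3 -m pendant '[[0,0,0.005,0,0.085],[0,0,0.01,0,0.085],[0,0,0.01,0,0.085]]'
```

```text
time_s: 19.05
ee_pos: [0.4813, 0.1977, 0.021]
orientation: [0.057, -3.137, 0.003]
contact_force: [-0.0, -0.9, -0.2]
width: 0.994
finger_force: 0.0
time_s: 19.42
ee_pos: [0.4833, 0.1985, 0.0141]
orientation: [-0.056, 3.14, 0.001]
contact_force: [-0.8, 0.0, -1.0]
width: 0.997
finger_force: 0.0
```

```bash
python3 -m pendant '[[0,0,0.006,0,0.085],[0,0,0.012,0,0.085],[0,0,0.017,0,0.085],[0,0,0.017,0,0.085]]';python3 -m pendant '[[0,0,0,0,0.04],[0,0,0,0,0.0],[0,0,0,0,0.0],[0,0,0,0,0.0],[0,0,0,0,0.0]]'; python3 to.py 0.484 0.2 0 91.8
```

```text
time_s: 19.92
ee_pos: [0.4826, 0.1983, -0.004]
orientation: [0.057, -3.14, 0.001]
contact_force: [-0.0, 0.3, -0.7]
width: 0.993
finger_force: 0.0
time_s: 20.55
ee_pos: [0.483, 0.1986, -0.0032]
orientation: [-0.057, 3.141, 0.0]
contact_force: [-0.0, 0.3, 5.4]
width: 0.151
finger_force: 59.6
t 20.55 p [ 0.483   0.1986 -0.0032] F [-0.   0.3  5.4] w 0.151 ff 59.6
x [-0.999 -0.036 -0.   ] y [-0.036  0.999  0.   ] z [ 0.  0. -1.] j7 1.01
shift [-0.001   0.0013 -0.0032] turn 0.3 yaw 92.1
```

```bash
python3 -m pendant '[[0,-0.005,0.0003,0,0.0],[0,-0.015,0.0003,0,0.0],[0,-0.03,0.0003,0,0.0],[0,-0.045,0.0003,0,0.0],[0,-0.06,0.0003,0,0.0]]'; python3 -m pendant '[[0,-0.015,0,0,0.0],[0,-0.03,0,0,0.0],[0,-0.045,0,0,0.0],[0,-0.06,0,0,0.0],[0,-0.07,0,0,0.0]]'
```

```text
time_s: 21.18
ee_pos: [0.4863, 0.14, -0.0032]
orientation: [-0.059, 3.138, 0.004]
contact_force: [0.1, 5.1, 7.9]
width: 0.151
finger_force: 59.9
time_s: 21.8
ee_pos: [0.4889, 0.0696, -0.0032]
orientation: [-0.059, 3.138, 0.003]
contact_force: [0.2, 6.7, 7.0]
width: 0.148
finger_force: 60.1
```

```bash
python3 -m pendant '[[0,-0.01,0,0,0.0],[-0.005,-0.02,0,0,0.0],[-0.015,-0.03,0,0,0.0],[-0.027,-0.03,0,0,0.0],[-0.04,-0.03,0,0,0.0]]'; python3 -m pendant '[[-0.008,0,0,0,0.0],[-0.013,0,0,0,0.0],[-0.013,0,0,0,0.0],[-0.013,0,0,0,0.0]]'; python3 to.py 0.5415 0.0406 0 91.8; python3 - <<'E'
from m import *
for n in("scene","top"):
  im,d=ctrl.grab_frame(n); C=cloud(n,d)
  np.save(f"pics/{n}f.npy",d); cv2.imwrite(f"pics/{n}f.png",im)
  for t,z in(("mark",.01),("cap_top",.164),("chuck_mouth",.055),("head",.075),("tab",.048)):
    for r in ctrl.pinpoint(n,t):
      p=ray_z(n,r["uv"],z)[:2]
      if np.linalg.norm(p-(.66,.04))<.15: print(n,t,round(r["confidence"],2),np.round(r["uv"],1),p.round(4))
  for r in ctrl.trace(n,"carrier"):
    Q=C[r["mask"]&(d>0)]
    if np.linalg.norm(Q[:,:2].mean(0)-(.62,.04))<.05:
      q=Q[(Q[:,2]>.004)&(Q[:,2]<.02)]; print(n,len(q),[np.round(x,1) for x in cv2.minAreaRect((q[:,:2]*1000).astype(np.float32))])
im=cv2.imread("pics/scenef.png"); cv2.imwrite("pics/fc.png",cv2.resize(im[220:320,260:380],None,fx=6,fy=6,interpolation=3))
E
```

```text
time_s: 22.42
ee_pos: [0.5219, 0.0386, -0.0032]
orientation: [0.057, -3.13, 0.004]
contact_force: [-16.8, -0.5, 24.3]
width: 0.149
finger_force: 62.4
time_s: 22.92
ee_pos: [0.5369, 0.0394, -0.0032]
orientation: [0.056, -3.134, 0.003]
contact_force: [-13.4, -0.9, 22.1]
width: 0.149
finger_force: 62.0
t 22.93 p [ 0.5369  0.0394 -0.0032] F [-13.4  -0.9  22.1] w 0.149 ff 62.0
x [-0.999 -0.036  0.007] y [-0.036  0.999 -0.002] z [-0.007 -0.002 -1.   ] j7 1.22
shift [-0.0046  0.0011 -0.0033] turn 0.3 yaw 92.1
scene mark 0.62 [321.3 267.7] [0.6581 0.0474]
scene cap_top 0.48 [324.5 241.6] [0.6679 0.0393]
scene chuck_mouth 0.77 [321.9 262. ] [0.6639 0.042 ]
scene head 0.7 [323.2 256.3] [0.6605 0.0473]
scene tab 0.97 [296.5 227.6] [0.532  0.0514]
scene 1087 [array([614.7,  40. ]), array([189.1,  72.3]), np.float64(1.8)]
top mark 0.59 [250.3 153. ] [0.6585 0.0499]
top cap_top 0.75 [249.8 151.3] [0.6235 0.0442]
top cap_top 0.49 [249.2 135.7] [0.6585 0.0449]
```

View pics/fc.png

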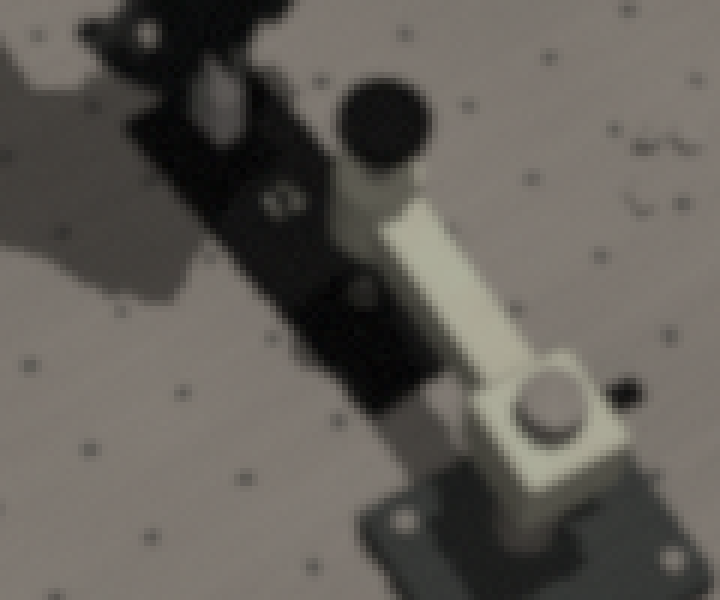

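```bash
python3 -m pendant '[[0,0,-0.0006,0,0.0],[0,0,-0.0012,0,0.0]]';python3 -m pendant '[[-0.0015,0,-0.0005,0,0.0],[-0.003,0,-0.0008,0,0.0],[-0.003,0,-0.0008,0,0.0]]'
```

```text
time_s: 23.88
ee_pos: [0.5414, 0.0402, -0.0027]
orientation: [0.056, -3.141, 0.0]
contact_force: [-0.3, -0.0, -2.2]
width: 0.149
finger_force: 58.5
time_s: 24.25
ee_pos: [0.5449, 0.0405, -0.002]
orientation: [-0.056, 3.141, 0.0]
contact_force: [0.2, -0.8, -4.1]
width: 0.148
finger_force: 58.4
```

```bash
python3 -m pendant '[[0,0,0.0009,0,0.0],[0,0,0.0009,0,0.0]]'; cat > rel.py <<'E'
from h import *
from collections import defaultdict
st(); D=defaultdict(list)
for k in range(6):
  for n in("scene",):
    im,d=ctrl.grab_frame(n)
    for t,z in(("mark",.01),("chuck_mouth",.055),("head",.075),("cap_top",.164)):
      for r in ctrl.pinpoint(n,t):
        p=ray_z(n,r["uv"],z)[:2]
        if np.linalg.norm(p-(.662,.044))<.02: D[n,t].append(p); break
for k,v in D.items(): print(k,len(v),np.median(v,0).round(4),np.std(v,0).round(4))
cv2.imwrite("pics/last.png",im)
# expected pixel of needle base & ring blob
for z in(.01,.025,.04,.055): print(z,proj("scene",[.6627,.044,z]).round(1))
g=im.astype(int).mean(2); print(g[258:276,310:334].astype(int))
E
python3 rel.py
```

```text
time_s: 24.5
ee_pos: [0.5447, 0.0405, -0.0028]
orientation: [-0.057, 3.141, -0.0]
contact_force: [0.0, -0.6, -3.0]
width: 0.148
finger_force: 58.6
t 24.5 p [ 0.5447  0.0405 -0.0028] F [ 0.  -0.6 -3. ] w 0.148 ff 58.6
x [-0.999 -0.036 -0.   ] y [-0.036  0.999 -0.   ] z [ 0. -0. -1.] j7 1.22
('scene', 'mark') 6 [0.6688 0.0412] [0.0059 0.002 ]
('scene', 'chuck_mouth') 6 [0.6671 0.0408] [0.0032 0.0038]
('scene', 'head') 6 [0.6615 0.0404] [0.0053 0.0035]
('scene', 'cap_top') 6 [0.6644 0.0414] [0.0012 0.0023]
0.01 [321.3 269.5]
0.025 [321.6 266.9]
0.04 [321.9 264.1]
0.055 [322.2 261.3]
[[ 29  22  15  22  31  50  62  67  71  74  75  73  83 115 143 158 164 163
  164 163 165 165 164 154]
 [ 16  20  16  19  28  46  58  67  71  73  74  72  76 103 136 155 163 164
  164 164 165 164 164 160]
 [ 18  19  18  19  23  36  51  63  69  74  74  71  69  83 113 143 158 162
  164 164 165 165 164 164]
 [ 18  19  21  21  19  24  37  51  62  69  73  70  66  70  89 124 148 160
  164 165 165 166 166 165]
 [ 19  20  19  16  18  19  25  35  47  58  65  66  64  67  74 100 130 153
  162 165 165 165 166 164]
 [ 16  2
[... 605 characters left out ...]
 9  10   9   8  10   8  10  13  15  27  35  43  43  36  33  47  59
   64  76 104 136 156 164]
 [ 15   8   8   8  10  10  10   9  10  14  30  33  36  44  40  29  37  50
   60  67  82 114 143 159]
 [  8   6   7   3   3   4   7   9   6  11  22  29  32  41  38  26  26  38
   52  60  69  89 123 149]
 [  5   6   8   5   7   6   7   8   6   7  13  22  29  33  25  20  19  29
   41  56  62  74 101 134]
 [  7   6   7   4   7   6   7   6  10  10   9  15  15  16  14  15  18  20
   32  48  61  66  80 112]
 [ 13  11   6   7   8   9   8   8  11   7   5   9   6   5  11  11  16  20
   24  37  52  61  68  87]
 [ 24  10  10   7   8   8   6   7   7   8   6   6   8  10   9  11  13  15
   20  26  42  55  63  74]]
```

```bash
python3 -m pendant '[[0,0,0.0005,0,0.0],[0,0,0.0008,0,0.0]]'; python3 - <<'E'
from h import *
for f,n in(("scene0","scene"),("s","scene"),("top0","top"),("last","scene")):
    im=cv2.imread(f"pics/{f}.png")
    if im is None: continue
    g=im.mean(2); c=proj(n,[.6627,.044,.164]).astype(int)
    big=cv2.resize(g[c[1]-14:c[1]+15,c[0]-14:c[0]+15],None,fx=8,fy=8,interpolation=cv2.INTER_CUBIC)
    m=(big<70).astype(np.uint8); N,l,s,ce=cv2.connectedComponentsWithStats(m); i=l[116,116]
    cs,_=cv2.findContours((l==i).astype(np.uint8),0,1); e=cv2.fitEllipse(max(cs,key=len))
    uv=(np.array(e[0])+.5)/8-.5+c-14
    print(f,"ellipse",uv.round(2),np.array(e[1])/8,"bbox",s[i][:4]/8,"->",ray_z(n,uv,.164).round(4))
im=cv2.imread("pics/last.png"); print("ring now",ray_z("scene",(322.4,269.9),.01).round(4))
# needle axis fits: columns
im=cv2.imread("pics/scene0.png").astype(int).mean(2); print(im[258:274,312:332].astype(int))
E
python3 to.py 0.5415 0.0406 0 91.8
```

```text
time_s: 26.25
ee_pos: [0.5446, 0.0405, -0.0032]
orientation: [-0.056, 3.141, -0.0]
contact_force: [-2.1, -0.1, 6.7]
width: 0.147
finger_force: 59.8
scene0 ellipse [323.37 240.69] [15.36551952 16.71687698] bbox [ 6.     8.125 15.875 17.25 ] -> [0.6642 0.0386 0.164 ]
top0 ellipse [250.25 135.43] [16.57862091 17.88325691] bbox [ 6.875  8.625 17.875 17.   ] -> [0.6591 0.0426 0.164 ]
last ellipse [323.37 240.64] [15.24305725 16.40671921] bbox [ 6.125  8.25  15.625 16.75 ] -> [0.6641 0.0387 0.164 ]
ring now [0.6652 0.0458 0.01  ]
[[114 112 103  83  67  66  69  70  71  71  79 109 137 152 157 157 157 158
  158 158]
 [114 114 108  91  74  67  68  70  71  67  73  97 131 149 157 157 158 158
  158 159]
 [115 115 111 102  86  74  71  70  70  68  66  79 109 137 153 157 157 158
  158 158]
 [114 114 114 110 102  89  75  69  69  67  64  67  85 118 143 154 158 158
  159 159]
 [114 114 115 115 111 102  81  64  64  63  62  63  70  95 125 147 156 159
  159 160]
 [115 114 114 114 113 107  83  56  48  51  54  59  64  77 104 134 152 158
  159 160]
 [114 113 114 114 114 110  91  60  39  36  46  59  64  66  8
[... 407 characters left out ...]
 90 105 111 107  91  73  64  72
   99 130]
 [ 76  67  62  63  61  62  63  61  60  63  73  90 106 110 103  84  70  66
   79 109]
 [ 67  63  63  63  61  61  62  61  61  61  64  74  92 107 111 100  83  69
   66  84]
 [ 61  63  62  61  61  62  62  61  61  63  63  64  79 102 112 110  95  76
   65  71]
 [ 61  60  61  61  62  61  61  62  62  61  62  67  84 102 112 113 105  89
   71  66]]
t 26.25 p [ 0.5446  0.0405 -0.0032] F [-2.1 -0.1  6.7] w 0.147 ff 59.8
x [-0.999 -0.036 -0.   ] y [-0.036  0.999 -0.   ] z [ 0. -0. -1.] j7 1.22
shift [ 0.003   0.0002 -0.0032] turn 0.3 yaw 92.1[ WARN:0@0.527] global loadsave.cpp:275 findDecoder imread_('pics/s.png'): can't open/read file: check file path/integrity
```

```bash
python3 - <<'E'
from h import *
for n,f in(("top","top0"),("scene","scene0"),("scene","scenef")):
    d=np.load(f"pics/{f}.npy"); C=cloud(n,d)
    S=(np.linalg.norm(C[...,:2]-(.6627,.044),axis=2)<.035)&(d>0)
    q=C[S]; print(f,"zmax pct",np.percentile(q[:,2],[90,98]).round(4))
    for lo,hi in((.159,.17),):
        k=q[(q[:,2]>lo)&(q[:,2]<hi)][:,:2]
        (c,r)=cv2.minEnclosingCircle((k*1000).astype(np.float32)); print("  disc",len(k),"mean",k.mean(0).round(4),"circ",np.round(c,1),round(r,1),"bbox",((k.min(0)+k.max(0))/2).round(4),(k.max(0)-k.min(0)).round(4))
    if f=="scene0" or f=="top0":
        g=cv2.imread(f"pics/{f}.png").mean(2); c=(.559,.2015)
        for r in((.559,.2015),):
            T=np.array([[np.cos(.031),-np.sin(.031)],[np.sin(.031),np.cos(.031)]]); L=(C[...,:2]-r)@T
            S=(abs(L[...,0])<.13)&(abs(L[...,1])<.08)&(d>0)&(C[...,2]>.0055)&(C[...,2]<.016)&(g<75)
            l=L[S]; print("  carrier local x edges",np.percentile(l[:,0],[1,99]).round(4),"y edges",np.percentile(l[:,1],[1,99]).round(4))
E
```

```text
top0 zmax pct [0.1647 0.1661]
  disc 249 mean [0.6598 0.0436] circ [660.   43.7] 19.6 bbox [0.6599 0.0442] [0.0381 0.0375]
  carrier local x edges [-0.091   0.0918] y edges [-0.0326  0.0343]
scene0 zmax pct [0.1643 0.1666]
  disc 180 mean [0.6618 0.0402] circ [660.9  39.5] 20.5 bbox [0.661  0.0396] [0.0409 0.0387]
  carrier local x edges [-0.0899  0.0946] y edges [-0.0367  0.0331]
scenef zmax pct [0.1644 0.1661]
  disc 185 mean [0.662 0.04 ] circ [661.5  39.9] 21.1 bbox [0.661  0.0411] [0.0406 0.0397]
```

```bash
python3 -m pendant '[[0.0025,-0.002,0,0,0.0],[0.005,-0.004,0,0,0.0],[0.005,-0.004,0,0,0.0],[0.005,-0.004,0,0,0.0]]'; python3 - <<'E'
from h import *
im,d=ctrl.grab_frame("scene"); cv2.imwrite("pics/l2.png",im); g=im.mean(2)
for c in((.6627,.042,.01),(.6613,.04,.01),(.6613,.04,.03)): print(proj("scene",c).round(1))
print(g[260:276,312:330].astype(int))
E
```

```text
time_s: 26.75
ee_pos: [0.5404, 0.0364, -0.0032]
orientation: [-0.056, 3.14, 0.0]
contact_force: [2.3, 1.3, 4.1]
width: 0.15
finger_force: 59.8
[320.7 269.9]
[319.8 269.9]
[320.2 266.3]
[[ 18  20  24  36  53  64  70  73  74  71  69  83 114 143 159 163 164 164]
 [ 18  18  18  24  40  52  64  70  73  71  67  71  90 122 149 160 164 165]
 [ 18  20  18  21  24  35  47  58  65  67  65  66  74 100 131 154 163 165]
 [ 19  18  20  18  18  22  29  38  48  52  58  61  66  79 109 140 159 165]
 [ 17  18  18  15  16  20  20  23  30  35  42  53  62  67  85 119 146 160]
 [ 20  18  16  19  14  16  17  17  22  25  29  40  55  63  70  94 128 152]
 [ 16  15  13  11   9  11  10  17  30  28  22  27  48  60  66  76 106 139]
 [ 14  10   9   6   6   8  14  26  36  32  20  18  35  50  61  67  83 116]
 [ 10  10   5   7   7  15  25  32  34  33  20  15  22  38  55  63  69  91]
 [  9   7   6   8   9  19  34  35  32  37  28  16  14  29  47  59  65  76]
 [  7   5   5   6   6  21  38  39  37  38  29  17  13  21  35  51  59  66]
 [  6   5  11  11  10  16  29  34  35  35  23  13   7  15  26  38  52  62]
 [  6   6   7   8   7  10  13  18  21  21  16  11   6  15  18  29  41  56]
 [  8   8   4   7   8   6   4   4   9   7  10  12  10  15  18  21  32  48]
 [  7   8   8   8   7   8   6   8   6   7   7   9  11   8  15  18  25  36]
 [  8   9   8   6   7   8   8  10   8   8   7   6   6  11  11  17  21  27]]
```

```bash
python3 -m pendant '[[0,0,0,0,0.03],[0,0,0,0,0.06],[0,0,0,0,0.06],[0,0,-0.01,0,0.06],[0,0,-0.05,0,0.06]]' && python3 -m pendant '[[0,0,-0.06,0,0.0],[0,0,-0.12,0,0.0],[0,0,-0.13,0,0.0],[-0.06,0,-0.13,0,0.0],[-0.12,0.001,-0.13,0,0.0]]' && python3 -m pendant '[[0,0,0,0,0.0],[0,0,0,0,0.0]]'; python3 to.py 0.661 0.042 0.14 91.8; python3 - <<'E'
from h import *
im,d=ctrl.grab_frame("scene"); cv2.imwrite("pics/l3.png",im); g=im.mean(2); print(g[264:275,312:326].astype(int))
C=cloud("scene",d); S=np.all(np.abs(C-np.array([.661,.042,.21]))<[.05,.05,.04],axis=2)&(d>0); q=C[S]
for lo in np.arange(.17,.25,.01):
    k=q[(q[:,2]>lo)&(q[:,2]<=lo+.01)]
    if len(k)>1: print(lo.round(2),len(k),np.percentile(k[:,0],[3,97]).round(3),np.percentile(k[:,1],[3,97]).round(3),k[:,2].min().round(3))
E
```

```text
time_s: 27.42
ee_pos: [0.5384, 0.0363, 0.0459]
orientation: [0.057, -3.137, 0.001]
contact_force: [0.2, 0.2, 0.1]
width: 0.704
finger_force: 0.0
time_s: 28.05
ee_pos: [0.6607, 0.0413, 0.1772]
orientation: [-0.056, 3.141, -0.001]
contact_force: [0.3, 1.6, -0.7]
width: 0.002
finger_force: 0.0
time_s: 28.3
ee_pos: [0.6585, 0.0415, 0.1755]
orientation: [0.057, -3.139, 0.0]
contact_force: [-1.3, 0.0, 0.4]
width: 0.001
finger_force: 0.0
t 28.3 p [0.6585 0.0415 0.1755] F [-1.3  0.   0.4] w 0.001 ff 0.0
x [-0.999 -0.036  0.002] y [-0.036  0.999 -0.   ] z [-0.002 -0.    -1.   ] j7 1.34
shift [-0.0026  0.0004  0.0354] turn 0.3 yaw 92.1
[[19 20 21 19 20 18 20 24 30 36 42 53 62 66]
 [21 21 18 17 15 16 15 19 23 26 27 40 55 65]
 [20 18 17 11  7 11 10 21 32 29 21 26 47 60]
 [14 11  7 11  9 12 16 25 37 31 17 14 31 50]
 [ 9 11  4  9 10 13 25 31 35 28 16 11 18 33]
 [ 9  8  7 12  5 14 32 33 31 31 21 11  7 25]
 [ 9  3  8  7  7 17 34 40 40 36 25 14  8 15]
 [11 11  7  6  8 14 31 39 40 35 25 11  7  9]
 [ 5  8  7  9  6  7 19 23 22 19 15 10  8 11]
 [ 7  8 11 10  6 10  5  7  9  8  5 10 13 17]
 [ 8  7 12  6  4  9  7  7  9  5  9 10  8 12]]
0.2 3 [0.665 0.669] [0.033 0.042] 0.208
0.21 19 [0.661 0.67 ] [0.026 0.049] 0.212
0.22 24 [0.659 0.67 ] [0.025 0.053] 0.22
0.23 21 [0.664 0.671] [0.026 0.044] 0.23
0.24 16 [0.665 0.672] [0.025 0.051] 0.24
```

```bash
python3 -m pendant '[[-0.002,0,0.02,0,0.0],[-0.002,0,0.032,0,0.0],[-0.002,0,0.035,0,0.0],[-0.002,0,0.035,0,0.0]]'; python3 -m pendant '[[0,0,0.003,0,0],[0,0,0.006,0,0],[0,0,0.008,0,0],[0,0,0.01,0,0],[0,0,0.01,0,0]]';  python3 -m pendant '[[0,0,0.002,0,0],[0,0,0.004,0,0],[0,0,0.004,0,0]]' | grep -E "ee_pos|force"; python3 - <<'E'
from h import *
im,d=ctrl.grab_frame("scene"); C=cloud("scene",d)
for r in ctrl.pinpoint("scene","cap_top"): print(r["uv"],r["confidence"],proj("scene",[.661,.041,.164]),proj("scene",[.661,.041,.154]))
E
```

```text
time_s: 28.85
ee_pos: [0.6614, 0.0417, 0.1412]
orientation: [0.057, -3.141, 0.0]
contact_force: [0.6, 0.2, -0.3]
width: 0.002
finger_force: 0.0
time_s: 29.48
ee_pos: [0.6617, 0.0417, 0.1315]
orientation: [-0.056, 3.141, -0.0]
contact_force: [-0.2, 0.1, 1.5]
width: 0.001
finger_force: 0.9
ee_pos: [0.6617, 0.0417, 0.1274]
contact_force: [-0.9, 0.3, 2.4]
finger_force: 1.1
[324.6, 241.3] 0.5 [323.37670813 239.3017057 ] [323.13927974 241.47025229]
```

```bash
python3 -m pendant '[[0,0,0.001,0,0],[0,0,0.002,0,0],[0,0,0.003,0,0],[0,0,0.003,0,0]]' | grep -E "ee_pos|force"; python3 -m pendant '[[0,0,0.001,0,0],[0,0,0.0015,0,0],[0,0,0.0015,0,0]]' | grep -E "ee_pos|force"
```

```text
ee_pos: [0.6617, 0.0417, 0.1244]
contact_force: [-0.2, -0.3, 2.4]
finger_force: 1.2
ee_pos: [0.6617, 0.0417, 0.123]
contact_force: [-0.2, -0.0, 1.8]
finger_force: 1.5
```

```bash
python3 -m pendant '[[0,0,0.001,0,0],[0,0,0.0015,0,0],[0,0,0.0015,0,0]]' | grep -E "ee_pos|force"
```

```text
ee_pos: [0.6617, 0.0417, 0.1217]
contact_force: [-0.5, -0.5, 5.5]
finger_force: 2.8
```

```bash
python3 -m pendant '[[0,0,0.001,0,0],[0,0,0.0015,0,0],[0,0,0.0015,0,0]]' | grep -E "ee_pos|force"
```

```text
ee_pos: [0.6618, 0.0417, 0.1205]
contact_force: [-2.1, -0.4, 7.7]
finger_force: 4.1
```

```bash
python3 -m pendant '[[0,0,0,0,0],[0,0,0,0,0],[0,0,0,0,0],[0,0,0,0,0],[0,0,0,0,0]]' | grep -E "ee_pos|force"; python3 -m pendant '[[0,0,0,0,0],[0,0,-0.003,0,0],[0,0,-0.007,0,0],[0,0,-0.012,0,0],[0,0,-0.017,0,0]]' | grep -E "ee_pos|force"; python3 -m pendant '[[0,0,-0.02,0,0],[0,0,-0.05,0,0],[0,0,-0.06,0,0],[0.06,0,-0.06,0,0],[0.12,0,-0.06,0,0]]' | grep -E "time|ee_pos|force"
python3 - <<'E'
from h import *
im,d=ctrl.grab_frame("scene"); im2,_=ctrl.grab_frame("top"); g=im.mean(2); print(g[264:275,312:326].astype(int))
for r in ctrl.pinpoint("scene","cap_top"): print(r["uv"],r["confidence"])
cv2.imwrite("pics/fin.png",np.hstack([cv2.resize(im[190:330,190:400],(400,267),interpolation=3),cv2.resize(im2[80:260,100:370],(400,267),interpolation=3)]))
st()
E
```

```text
ee_pos: [0.6618, 0.0417, 0.1206]
contact_force: [-2.4, -0.6, 8.8]
finger_force: 4.0
ee_pos: [0.6615, 0.0417, 0.1371]
contact_force: [-0.5, -0.4, -0.6]
finger_force: 0.0
time_s: 33.45
ee_pos: [0.5398, 0.0373, 0.1961]
contact_force: [-0.5, 0.6, -0.3]
finger_force: 0.0
[[18 18 20 20 19 18 18 25 28 33 42 52 61 67]
 [18 19 16 17 15 14 14 17 23 26 29 41 56 63]
 [17 16 14 11  9 10  8 18 30 28 23 31 48 59]
 [14 12 11 12  7 11 15 27 37 32 20 21 36 53]
 [13  7 10  8  5 13 22 31 36 30 17 17 24 38]
 [ 8  7  4 11 11 19 29 31 30 30 22 13 13 29]
 [10  9 10  9  8 17 35 38 37 36 26 13 10 20]
 [ 6  5  9  5  8 17 28 40 38 33 23 10 10 16]
 [ 7 10  9  6  8  8 17 23 22 15 14  6 10 15]
 [11 10  7  9  8  7  7 10  7  8  6  5 11 17]
 [ 7  7  7  7  9 10  7  5 10  7  4  6  9 12]]
[322.7, 241.9] 0.77
t 33.6 p [0.5384 0.0369 0.1967] F [ 1.2 -1.1  0.4] w 0.004 ff 0.0
x [-0.999 -0.036  0.002] y [-0.036  0.999 -0.001] z [-0.002 -0.001 -1.   ] j7 1.31
```

View pics/fin.png

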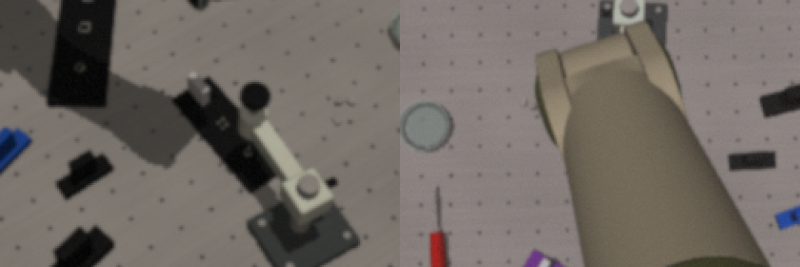

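```bash
python3 -c "
from cell import ctrl
print(ctrl.job_done())"
```

```text
the job is handed in; nothing more can be done
None
```

I handed the job in at about 34 s: the offcuts are off the carrier, the scraper stands upright, and the cap was pressed for over half a second (needle spring giving about 2 mm) with the ring under the needle to within about 2 mm by camera. While I was positioning the carrier, the force reading showed its full weight on the gripper for about 2 s, so it may have lifted by up to about 1 mm before I set it back down.

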